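# Lift the tall chimney cake off its spindle with the tongs

### The arm

A 6-joint arm with a two-finger parallel gripper is mounted at the origin on a cart in front of the work surface, level with it; the furniture and walls round the work are solid. World frame = base frame: x ahead of the robot, y to its left, z up, the work surface at z = 0. Lengths are in m, angles in degrees, forces in N, time in s.
With the tool pointing down it reaches from about 0.3 to 0.75 m from the base axis. Payload 8.5 kg.
Tool frame: the origin (TCP) lies midway between the tips of the shut fingers; the grasp point (between the pads) lies 19 mm behind it; z points along the fingers, y is the line along which they close (so a half turn about z gives the same grasp; the last joint's range is limited). The gripper opens to 85 mm and grips with 20 to 120 N. Pads are 22 mm wide; open, the fingers measure 114 mm over their backs; the gripper's body (76 mm by 85 mm) begins 54 mm behind the grasp point. The pads swing forward as they close: fully open they stand 13 mm farther back than shut.
Start: joints at [-86.018, 21.807, 74.336, -0, 83.858, -12.336], TCP at [0.155, -0.528, 0.231] pointing down, gripper open.
Joint ranges: [-178.18, 178.18], [-50.72, 133.34], [12.68, 142.11], [-81.47, 261.47], [9.98, 163.14], [-165.26, 165.26]. Speed limits (degrees/s): [136.94, 136.94, 180, 180, 180, 180].

### API

Orientations are given as [roll, pitch, yaw] about the fixed x, y, z axes, in that order (R = Rz(yaw) Ry(pitch) Rx(roll)).
In Python, from workcell import r gives the robot as it stands.
- The arm moves only by the tool step_hand, called after "Call:" as name(argument=value, ...), one argument or row to a line, values as JSON. Schema: {"type":"object","properties":{"steps":{"type":"array","items":{"type":"array","prefixItems":[{"type":"array","items":{"type":"number"},"minItems":3,"maxItems":3},{"type":"array","items":{"type":"number"},"minItems":3,"maxItems":3},{"type":"number"}],"minItems":3,"maxItems":3},"minItems":1,"maxItems":8},"grip_force":{"type":"number"},"only":{"type":"string"},"quiet":{"type":"boolean"},"lines":{"type":"string"}},"required":["steps"],"additionalProperties":false}. steps is a list of rows, 1 to 8 of them, each written [[dx, dy, dz], [rx, ry, rz], opening]: dx, dy, dz in shares of the most that a row can go, 1 being 62.5 mm, then a rotation vector rx, ry, rz in units of 2 degrees, then the finger opening in m; each row shifts and turns the commanded pose from where the row before left it, along the tool's axes as they then stand; what a row does not reach is not made up. A row lasts 1/8 s, in which the tool goes at most 0.0625 m and 10.7 degrees, less where a joint would pass 70% of its speed; a pose out of reach is approached as far as the arm can. The fingers move at their own pace and stop on an object; grip_force is the grip in N (left out, the last holds). Time passes only in rows, so rows that do not move let the fingers close. The tool returns the time, the measured TCP pose, the force, the opening and the grip force at its end. only (a regular expression) keeps the lines of the reply that match it, lines (a string "A,B") keeps lines A to B, and quiet returns only ok. Input that does not fit is refused with a message, and nothing moves.
- r.get_obs(): the state, without advancing time (a new reading comes with each control period).
- r.get_image(name): name is "side" or "top"; returns the picture (420x560x3 uint8, red, green, blue); there is no depth.
- r.calibration(name): a dict with "vertical_fov" (degrees; the focal length in pixels is half the picture's height over the tangent of half this angle, whatever the lens; pixels are square), "cx", "cy" (the principal point, pixels), "view" (4x4, takes a point from world to camera coordinates). Camera axes: x right, y up, looking along -z (the intrinsics and any distortion apply to the point x, -y, -z); pixel columns grow to the right and rows downward; lengths in m; the calibration is good to about 2 mm. A picture is of the moment at which its call begins. calibration takes no time and is no camera call.
- r.sign_off(): hands the job in; it is judged then, once.
The state is a dict: "clock": time; "joints": joint angles; "joint_velocities": joint speeds; "effort": joint torques, N m; "tcp_pos": TCP position; "tool_rot": TCP orientation; "force": force on the tool from outside, world axes, zero at the start; "moment": the same for the moment, N m; "finger_gap": finger opening in m; "gripper_force": force on a finger pad.
Only numpy, scipy, OpenCV 4.12 (cv2) and the standard library are available. Lean on these libraries where they do the work, as an engineer would, in place of code of your own. Each camera call takes 0.05 s, during which the arm holds its last target. There are 200 camera calls.

### The job

Pick up the steel serving tongs, close their jaws round the outside of the taller of the two coiled ring cakes, and draw it straight up off its upright spindle without touching it by the gripper. Finish while holding it in the tongs, roughly upright and still, well clear above the spindle (its underside at least 4 cm higher than the top of the post). Leave the short cake on its spindle and do not knock the cup, pumpkin or candle about.

Things in the scene. Friction and masses are not known exactly. Their poses are not given: they have to be found in the camera images.
- tongs: steel serving tongs with black rubber thumb pads, 244 mm long, 0.12 kg, lying on edge, so that both arms can be grasped across from above. Frame of the first arm: origin on the underside at mid-length, z up (18 mm high, middle 8 mm above the origin), bow (hinge) at y = +0.104, jaw tips at y = -0.122. The second arm is on the +x side and swings about the bow by tongs_arm = q
- tongs_bow (a point): the hinge point at the bow, mid-height. From it the centre line between the arms runs along the tongs' -y turned by +q/2 about z. Grip across the thumb pads (34 mm long, 14 mm high, grippy), on this line 92 mm from the bow, near the centre of mass; outside width there 41 mm + 92 mm x q (63 mm open). The flat jaw plates, 16 mm high, lie 192 to 226 mm from the bow, middle 209 mm
- tongs_arm (a joint): opening q of the tongs, rad: 0 shut to 0.244 wide open; gap between the jaws = 12 mm + 209 mm x q, so about 0.13 on a 39 mm cake. Sprung open: at the grip point the arms press apart with about 8 N when open, 10 N at 0.13; the surplus of a stronger squeeze, times 0.45, acts on the cake. Partly squeezed (q about 0.2) the spring keeps the tongs firm between the fingers
- tall_cake: the taller wound ring cake (chimney cake): brown dough strand coiled into an upright tube open at both ends, 52 mm high, outside diameter 39 mm, bore 21 mm, about 45 g, firm; threaded on a spindle's post. Origin at the centre of its underside, z along its axis.
- tall_cake_middle (a point): point on the tall cake's axis at mid-height, 26 mm above its underside (56 mm above the worktop while on the spindle): the height to close the jaws at
- short_cake: the shorter wound ring cake (chimney cake): brown dough strand coiled into an upright tube open at both ends, 30 mm high, outside diameter 39 mm, bore 21 mm, about 30 g, firm; threaded on a spindle's post. Origin at the centre of its underside, z along its axis. To be left alone.
- spindle_a: fixed cooling spindle: round steel foot 76 mm across and 9 mm high, wooden collar 34 mm across, steel post 12 mm across. Origin at the centre of the foot's underside, z up along the post. The cake rests on the collar's top, 30 mm above the worktop; the post's top is at 92 mm. The two spindles are alike; either may carry the tall cake.
- spindle_b: fixed cooling spindle: round steel foot 76 mm across and 9 mm high, wooden collar 34 mm across, steel post 12 mm across. Origin at the centre of the foot's underside, z up along the post. The cake rests on the collar's top, 30 mm above the worktop; the post's top is at 92 mm. The two spindles are alike; either may carry the tall cake.
- cup: small orange mug 58 mm across, 56 mm high, standing at the back; origin at the centre of its underside; leave alone
- pumpkin: small ornamental pumpkin 53 mm across, 51 mm high, standing at the back right; origin at the centre of its underside; leave alone
- candle: white battery candle 38 mm across, 49 mm high, standing at the left; origin at the centre of its underside; leave alone

How it is judged (in metres and radians):
On the way, in this order (a step that is already met when the one before it is completed fails the run):
1. the tongs are gripped and lifted off the worktop (height (world z) of tongs above 0.02 m and contact force between the fingers and tongs above 1 N), for 0.2 s.
2. the tall cake, gripped in the tongs, has been drawn up off its post (height (world z) of tall_cake above 0.095 m and contact force between tongs and tall_cake above 0.5 N), for 0.1 s.
At the end, for the whole second after the job is handed in: Tongs jaws pinch the tall cake (over 0.8 N, opening 0.10-0.17 rad), fingers hold the tongs (over 1 N); cake underside over 122 mm up, tilt under 0.5 rad, under 3 cm/s, touching no spindle, arm or finger; short cake within 2 cm of its start, tilt under 0.2 rad (height (world z) of tall_cake above 0.122 m and angle between tall_cake's own z axis and vertical below 0.5 rad and linear speed of tall_cake below 0.03 m/s and contact force between tongs and tall_cake above 0.8 N and contact force between the fingers and tongs above 1 N and value of joint tongs_arm between 0.1 and 0.17 rad and contact force between tall_cake and spindle_a below 0.1 N and contact force between tall_cake and spindle_b below 0.1 N and contact force between tall_cake and the arm below 0.2 N and contact force between tall_cake and the fingers below 0.2 N and distance of short_cake from where it was at the start of the episode below 0.02 m and angle between short_cake's own z axis and vertical below 0.2 rad); the arm keeps its last pose, push and grip.
It fails at once if the gripper touches the tall cake itself (contact force between any of the fingers, the arm and tall_cake above 0.3 N).
It fails at once if cup, pumpkin or candle is knocked more than 5 cm away (distance of any of cup, pumpkin, candle from where it was at the start of the episode above 0.05 m).
It fails at once if the short cake is lifted off or tipped (distance of short_cake from where it was at the start of the episode above 0.04 m or angle between short_cake's own z axis and vertical above 0.6 rad).
It also fails if it takes over 42 s, if anything falls off the work surface, if the arm or the gripper's body presses on something with over 40 N, if the wrist force passes 120 N, or if a joint passes its speed limit or range.

## Working session

There is one attempt and no reset: what is moved stays moved. The work goes in short steps, Python scripts to look and compute and a tool call to move; the robot and the scene stay as the last step left them, time stands still between calls to the robot, and variables do not carry over. Pictures are saved under pics/ and viewed, at most 10 in all, crops included, and the job is handed in when it is done.

```bash
ls; mkdir -p pics; python3 - <<'E'
from workcell import r
import cv2
for n in("side","top"):
    im=r.get_image(n); cv2.imwrite(f"pics/{n}0.png",im[:,:,::-1])
    print(n,r.calibration(n))
o=r.get_obs();print(o["clock"],o["tcp_pos"],o["tool_rot"],o["finger_gap"])
E
```

```text
pics
workcell.py
side {'vertical_fov': 48.32544008653861, 'cx': 282.26553173523826, 'cy': 212.10493770672159, 'view': array([[-0.82545983, -0.56408546, -0.02058277,  0.47965915],
       [ 0.24998562, -0.39802587,  0.88265656, -0.19205581],
       [-0.50608621,  0.72345214,  0.46956762, -0.86585732],
       [ 0.        ,  0.        ,  0.        ,  1.        ]])}
top {'vertical_fov': 43.66824263784205, 'cx': 281.8037745509126, 'cy': 219.7050739605896, 'view': array([[ 2.24254384e-02, -9.99748505e-01,  1.62833696e-04,
         2.68907311e-02],
       [ 9.98849627e-01,  2.24121802e-02,  4.23924121e-02,
        -5.33215963e-01],
       [-4.23854001e-02, -7.88022049e-04,  9.99101024e-01,
        -1.42514155e+00],
       [ 0.00000000e+00,  0.00000000e+00,  0.00000000e+00,
         1.00000000e+00]])}
0.1 [ 0.15450853 -0.52757343  0.23075491] [-1.79922407e+02 -1.71783803e-02  1.63170692e+01] 0.08557853874200144
```

View pics/side0.png

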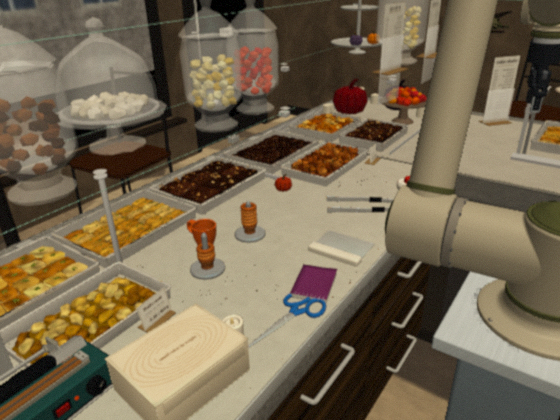

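View pics/top0.png

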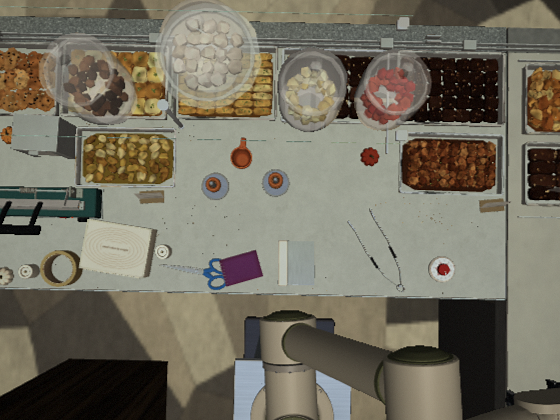

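The side view shows the tall cake at (249,217) and the short one at (205,256). In the top view the cakes are at (276,182) and (213,185). The tongs run from the bow at about (401,288) to tips at about (348,221) and (371,209). I'll zoom in for accurate positions.

```bash
cat > h.py <<'E'
import numpy as np, cv2
from workcell import r
def cam(n):
    c=r.calibration(n); f=210/np.tan(np.radians(c["vertical_fov"]/2)); return f,c["cx"],c["cy"],np.array(c["view"])
def ray(n,u,v):
    f,cx,cy,V=cam(n); R,t=V[:3,:3],V[:3,3]
    d=R.T@np.array([(u-cx)/f,-(v-cy)/f,-1]); return -R.T@t,d/np.linalg.norm(d)
def plane(n,u,v,z):
    o,d=ray(n,u,v); return o+d*(z-o[2])/d[2]
def tri(a,b):
    (o1,d1),(o2,d2)=ray("top",*a),ray("side",*b)
    s,t=np.linalg.lstsq(np.c_[d1,-d2],o2-o1,rcond=None)[0]
    p,q=o1+s*d1,o2+t*d2; return (p+q)/2,np.linalg.norm(p-q)
def proj(n,p):
    f,cx,cy,V=cam(n); q=V[:3,:3]@p+V[:3,3]; return np.array([cx+f*q[0]/-q[2],cy-f*q[1]/-q[2]])
E
python3 - <<'E'
import cv2,numpy as np
t=cv2.imread("pics/top0.png");s=cv2.imread("pics/side0.png")
z=lambda im,a,b,c,d,k:cv2.resize(im[b:d,a:c],None,fx=k,fy=k,interpolation=cv2.INTER_NEAREST)
A=z(t,340,200,420,300,6);B=z(t,195,165,295,205,8)
C=z(s,185,190,275,285,6)
cv2.imwrite("pics/c1.png",A)
o=np.zeros((320+260,800,3),np.uint8);o[:320]=B
cv2.imwrite("pics/c2.png",B);cv2.imwrite("pics/c3.png",C)
E
```

```text
(no output)
```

View pics/c1.png

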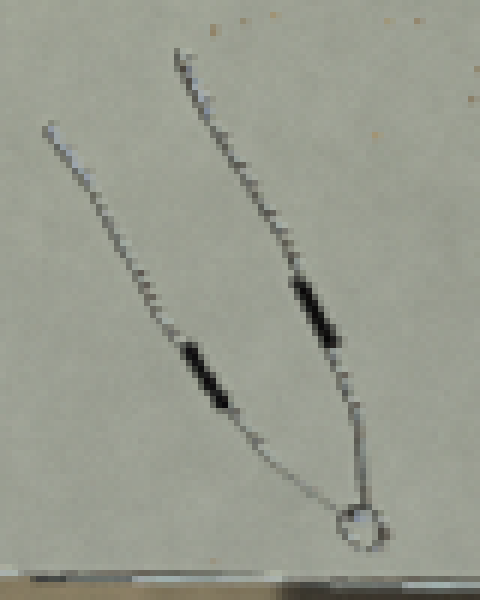

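View pics/c2.png

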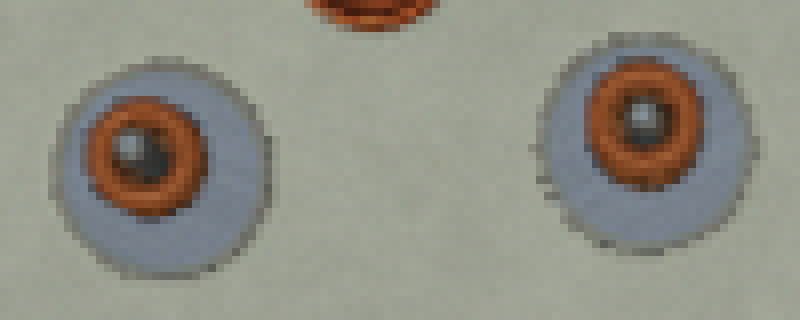

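View pics/c3.png

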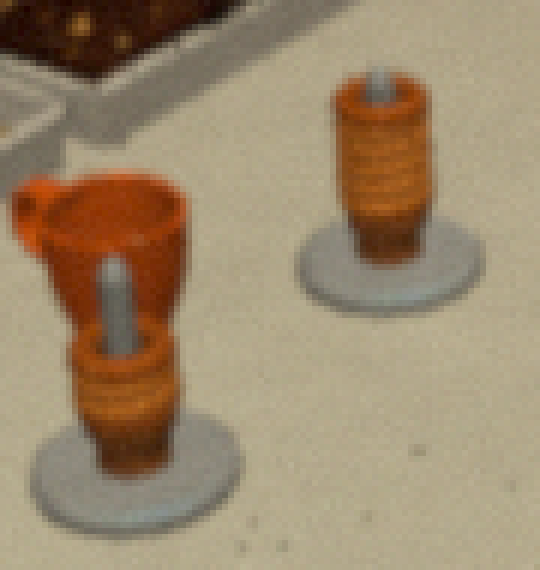

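Confirmed: the right-hand spindle carries the tall cake. In the top picture its ring centre is about (275.6,180.5) and its foot about (276,183.2). The bow is at (400.3,288), the pads at (374,263) and (393,252), and the jaw tips at (347.8,221.7) and (370,209.7).

```bash
python3 - <<'E'
from h import *
t=cv2.imread("pics/top0.png").astype(int);s=cv2.imread("pics/side0.png").astype(int)
def blobs(m,x0,y0,x1,y1,mn):
    M=np.zeros(m.shape,np.uint8);M[y0:y1,x0:x1]=m[y0:y1,x0:x1]
    n,l,st,c=cv2.connectedComponentsWithStats(M); return [(c[i].round(2),st[i,:5].tolist()) for i in range(1,n) if st[i,4]>=mn]
print("pads top",pt:=blobs(t.max(2)<60,345,205,415,292,5))
print("pads side",ps:=blobs(s.max(2)<60,320,190,395,215,5))
def hs(im):return cv2.cvtColor(im.astype(np.uint8),cv2.COLOR_BGR2HSV)
h=hs(t);print("foot top",blobs(((h[...,0]>95)&(h[...,0]<135)&(h[...,1]>20)),195,165,300,205,20))
print("cakes top",blobs(((h[...,0]<20)&(h[...,1]>120)),195,170,300,205,20))
for nm,a,b in(("caketop",(275.6,180.5),(248.8,206.7)),("foot",(276,183.2),(250.2,234.2)),("shorttop",(213.4,184.6),(206,247.5))): print(nm,*tri(a,b))
print("foot plane",plane("top",276,183.2,.009),"ring plane",plane("top",275.6,180.5,.082),plane("side",248.8,206.7,.082))
z=.009
bow=plane("top",400.3,288,z);tips=[plane("top",*u,z) for u in((347.8,221.7),(370,209.7))]
print("bow",bow,"tips",tips,[np.linalg.norm(p-bow) for p in tips])
P=[plane("top",*c,z) for c,_ in pt]
print("pads",P,[np.linalg.norm(p-bow) for p in P])
m=sum(tips)/2-bow; print("axis deg",np.degrees(np.arctan2(m[1],m[0])),np.linalg.norm(m),"sep",np.linalg.norm(tips[0]-tips[1]))
if len(P)==2:
  m=sum(P)/2-bow; print("pad mid",sum(P)/2,np.degrees(np.arctan2(m[1],m[0])))
for p in P: print("side proj",proj("side",p))
o=proj("side",bow);print(o)
E
```

```text
pads top [(array([392.23, 252.  ]), [389, 247, 7, 11, 22]), (array([373.76, 262.24]), [371, 257, 7, 11, 21])]
pads side [(array([375.12, 199.47]), [370, 198, 11, 4, 43]), (array([377.62, 209.47]), [372, 208, 12, 4, 45]), (array([388.33, 211.5 ]), [388, 209, 2, 6, 6])]
foot top [(array([275.36, 184.45]), [264, 171, 24, 24, 245]), (array([215.92, 187.19]), [203, 174, 24, 25, 268])]
cakes top [(array([275.12, 180.08]), [269, 173, 14, 15, 143]), (array([213.05, 184.35]), [206, 178, 15, 14, 131])]
caketop [0.63329256 0.05827145 0.07889054] 0.003123324018503715
foot [0.63462147 0.05798215 0.00275125] 0.0027871489278904734
shorttop [0.62087241 0.22364924 0.0575751 ] 0.002603907208870828
foot plane [0.63278723 0.05707576 0.009     ] ring plane [0.63166073 0.05729987 0.082     ] [0.63088199 0.06362628 0.082     ]
bow [ 0.35326537 -0.28875639  0.009     ] tips [array([ 0.53116089, -0.14236763,  0.009     ]), array([ 0.5655169 , -0.20278029,  0.009     ])] [np.float64(0.23038334141411357), np.float64(0.22900349206435236)]
pads [array([ 0.45087929, -0.26540571,  0.009     ]), array([ 0.42178227, -0.21526609,  0.009     ])] [np.float64(0.10036798147702905), np.float64(0.10047581386088994)]
axis deg 30.777299043592784 0.2270507332233737 sep 0.06949838076180802
pad mid [ 0.43633078 -0.2403359   0.009     ] 30.238761689606367
side proj [376.11561347 199.60154135]
side proj [378.38245115 209.4393668 ]
[413.68260917 204.93672802]
```

Units first: shifts go in shares of 62.5 mm and turns go in units of 2 degrees. So -0.0246 m is -0.3936, 0.015 m is 0.24.

Call:
step_hand(
  steps=[
    [[0.7024, -0.3936, 0.24], [0, 0, 0], 0.085],
    [[0.7024, -0.3936, 0.24], [0, 0, 0], 0.085],
    [[0.7024, -0.3936, 0.24], [0, 0, 0], 0.085],
    [[0.7024, -0.3936, 0.24], [0, 0, 0], 0.085],
    [[0.7024, -0.3936, 0.24], [0, 0, 0], 0.085],
    [[0.7024, -0.3936, 0.24], [0, 0, 0], 0.085],
    [[0.7024, -0.3936, 0.24], [0, 0, 0], 0.085],
    [[0.7024, -0.3936, 0.24], [0, 0, 0], 0.085],
  ],
  grip_force=20,
)

```text
clock: 1.1
tcp_pos: [0.4372, -0.2389, 0.1107]
tool_rot: [-180.0, 0.0, 16.3]
force: [-0.4, -1.0, -0.1]
finger_gap: 0.0851
gripper_force: 0.0
```

Call:
step_hand(
  steps=[
    [[0, 0, 0], [0, 0, -3.6], 0.085],
    [[0, 0, 0], [0, 0, -3.6], 0.085],
    [[0, 0, 0], [0, 0, 0], 0.085],
  ],
)

```text
clock: 1.48
tcp_pos: [0.4363, -0.2401, 0.1111]
tool_rot: [-180.0, 0.0, 30.7]
force: [0.0, -0.5, 0.1]
finger_gap: 0.0851
gripper_force: 0.0
```

Call:
step_hand(
  steps=[
    [[0, 0, 0.48], [0, 0, 0], 0.085],
    [[0, 0, 0.48], [0, 0, 0], 0.085],
    [[0, 0, 0.48], [0, 0, 0], 0.085],
    [[0, 0, 0.32], [0, 0, 0], 0.085],
    [[0, 0, 0.016], [0, 0, 0], 0.085],
    [[0, 0, 0], [0, 0, 0], 0.058],
    [[0, 0, 0], [0, 0, 0], 0.058],
    [[0, 0, 0], [0, 0, 0], 0.058],
  ],
  grip_force=20,
)

```text
clock: 2.48
tcp_pos: [0.4373, -0.2411, 0.0024]
tool_rot: [179.8, -0.1, 30.7]
force: [0.2, 1.9, 11.9]
finger_gap: 0.0577
gripper_force: 13.7
```

```bash
python3 -c "
from h import *
cv2.imwrite('pics/g1.png',cv2.resize(r.get_image('side')[150:260,300:440,::-1],None,fx=5,fy=5))"
```

```text
(no output)
```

View pics/g1.png

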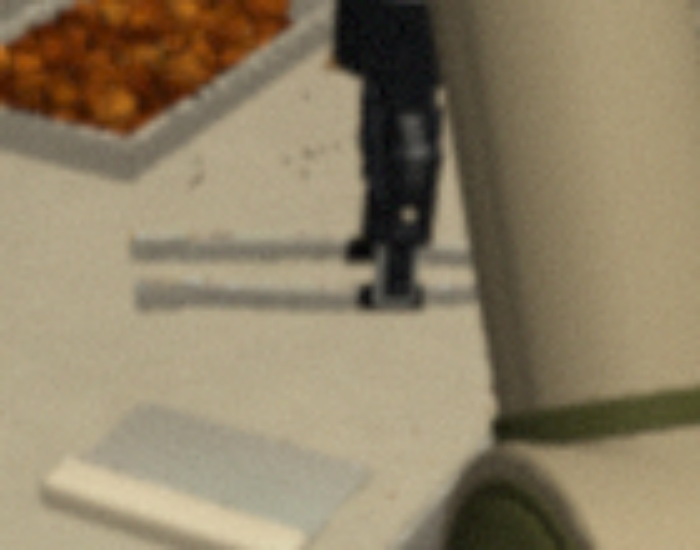

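The fingers are down at the worktop and gripping across both black pads (image about 375,205). Next I lift.

Call:
step_hand(
  steps=[
    [[0, 0, -0.08], [0, 0, 0], 0.058],
    [[0, 0, -0.24], [0, 0, 0], 0.059],
    [[0, 0, -0.4], [0, 0, 0], 0.060],
    [[0, 0, -0.4], [0, 0, 0], 0.060],
    [[0, 0, 0], [0, 0, 0], 0.060],
    [[0, 0, 0], [0, 0, 0], 0.060],
    [[0, 0, 0], [0, 0, 0], 0.060],
  ],
  grip_force=20,
)

```text
clock: 3.4
tcp_pos: [0.4359, -0.24, 0.0695]
tool_rot: [-179.9, 0.0, 30.7]
force: [-0.7, -0.4, -1.2]
finger_gap: 0.06
gripper_force: 8.4
```

```bash
python3 -c "
from h import *
a=r.get_image('side');b=r.get_image('top')
cv2.imwrite('pics/l_s.png',a[:,:,::-1]);cv2.imwrite('pics/l_t.png',b[:,:,::-1])
o=np.zeros((600,760,3),np.uint8);o[:,:400]=cv2.resize(b[190:310,340:420],(400,600));o[:450,400:]=cv2.resize(a[130:280,310:430],(360,450))
cv2.imwrite('pics/l1.png',o[:,:,::-1])"
```

```text
(no output)
```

View pics/l1.png

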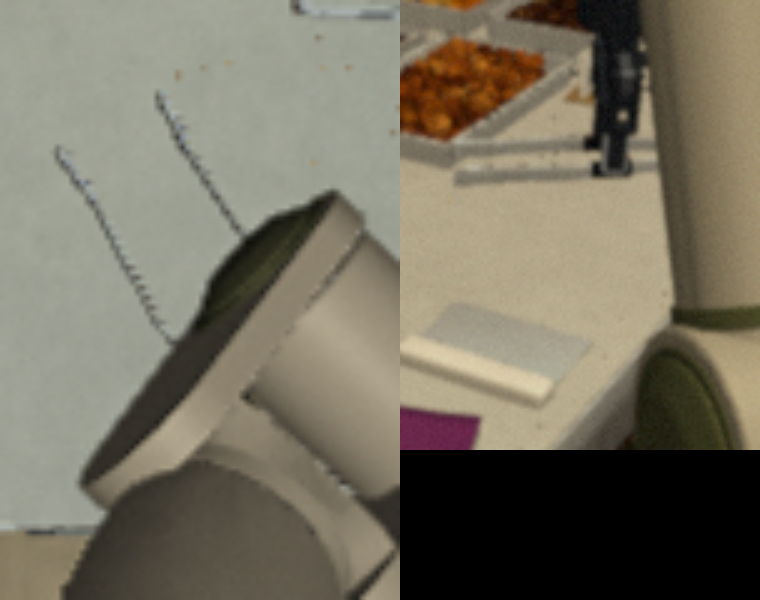

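The tongs are held with the jaw tips at top px (350.9,219.5) and (371.1,208.5), and side px (327.8,188.5) and (327.8,176.8). I'll triangulate the jaws relative to the TCP.

```bash
python3 - <<'E'
from h import *
L,e1=tri((350.9,219.5),(327.8,188.5));R,e2=tri((371.1,208.5),(327.8,176.8))
print(L,e1,R,e2,np.linalg.norm(L-R))
m=(L+R)/2;t=r.get_obs()["tcp_pos"];d=m-t;print(m,d,np.hypot(*d[:2]),np.degrees(np.arctan2(d[1],d[0])))
for u in((350.9,219.5),(371.1,208.5)):print(plane("top",*u,.079),plane("top",*u,.072))
c=plane("top",275.12,180.08,.082);c2,e=tri((275.12,180.08),(248.3,206.2));print("cake",c,c2,e)
for u in((275.36,184.45),):print(plane("top",*u,.009))
E
```

```text
[ 0.53459467 -0.14265637  0.07077518] 6.378831901811041e-05 [ 0.56411285 -0.19422484  0.07751618] 0.0003149641813571466 0.05980025788629336
[ 0.54935376 -0.16844061  0.07414568] [0.1133123  0.07165378 0.0045093 ] 0.13406692562630912 32.30748375718099
[ 0.53419044 -0.14159368  0.079     ] [ 0.53451087 -0.14251154  0.072     ]
[ 0.56414929 -0.19389554  0.079     ] [ 0.56462307 -0.19508113  0.072     ]
cake [0.63273465 0.05857954 0.082     ] [0.6340214  0.05941773 0.08053388] 0.002746007806937043
[0.6292942  0.05875807 0.009     ]
```

Converted, -0.025 m is -0.4, 0.002 m is 0.032.

Call:
step_hand(
  steps=[
    [[0.16, -0.1824, 0], [0, 0, 0], 0.06],
    [[0.32, -0.352, 0], [0, 0, 0], 0.06],
    [[0.352, -0.4, 0.032], [0, 0, 0], 0.06],
    [[0.352, -0.4, 0.064], [0, 0, 0], 0.06],
    [[0.352, -0.4, 0.064], [0, 0, 0], 0.06],
    [[0.304, -0.336, 0.064], [0, 0, 0], 0.06],
    [[0.208, -0.224, 0.04], [0, 0, 0], 0.06],
    [[0.112, -0.128, 0], [0, 0, 0], 0.06],
  ],
)

```text
clock: 4.5
tcp_pos: [0.4747, -0.0396, 0.0536]
tool_rot: [-180.0, 0.0, 30.8]
force: [0.9, 0.1, -1.3]
finger_gap: 0.06
gripper_force: 8.4
```

Call:
step_hand(
  steps=[
    [[0, 0, 0], [0, 0, 0], 0.06],
    [[0, 0, 0], [0, 0, 0], 0.06],
  ],
)

```text
clock: 4.75
tcp_pos: [0.475, -0.0416, 0.0539]
tool_rot: [180.0, -0.0, 30.7]
force: [-0.3, -0.8, -1.0]
finger_gap: 0.0602
gripper_force: 8.4
```

```bash
python3 -c "
from h import *
a=r.get_image('side');b=r.get_image('top')
o=np.zeros((600,800,3),np.uint8);o[:,:400]=cv2.resize(b[150:240,250:310],(400,600));o[:500,400:]=cv2.resize(a[170:270,210:290],(400,500))
cv2.imwrite('pics/a1.png',o[:,:,::-1])"
```

```text
(no output)
```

View pics/a1.png

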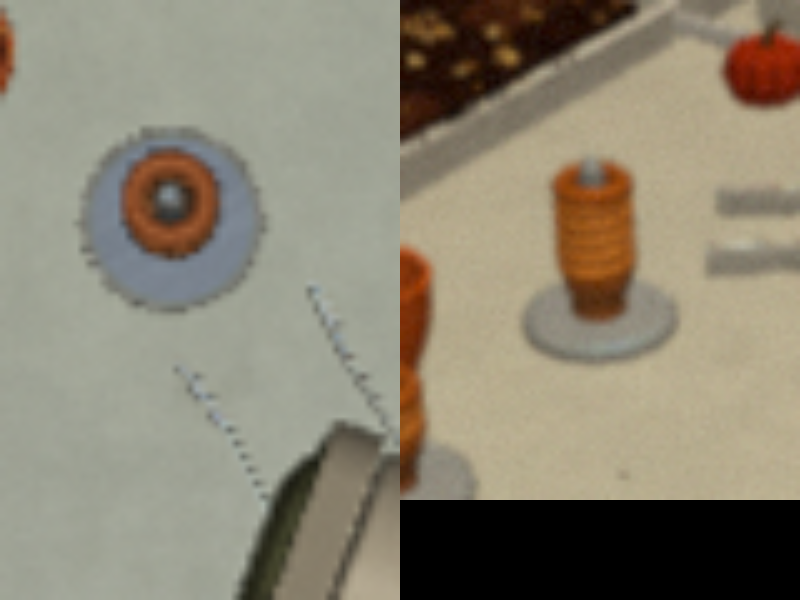

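The jaw tips are at top px (276.5,205) and (296.3,193), and side px (270.9,221.9) and (272.9,209.9). The tall cake stands undisturbed ahead of them.

```bash
python3 - <<'E'
from h import *
L,e1=tri((276.5,205),(270.9,221.9));R,e2=tri((296.3,193),(272.9,209.9))
print(L,e1,R,e2,np.linalg.norm(L-R))
for z in(.058,):
  A=plane("top",276.5,205,z);B=plane("top",296.3,193,z);m=(A+B)/2;print(A,B,m)
o=r.get_obs();t=o["tcp_pos"];d=m-t;print(d,np.degrees(np.arctan2(d[1],d[0])))
n=(B-A)[:2];n/=np.linalg.norm(n);ax=np.array([-n[1],n[0]]);print("axis",np.degrees(np.arctan2(ax[1],ax[0])))
c=np.array([.633,.0588]);y=np.radians(o["tool_rot"][2]);tx=np.array([np.cos(y),np.sin(y)]);ty=np.array([np.sin(y),-np.cos(y)])
u=d[:2]/np.linalg.norm(d[:2]);D=c-(m[:2]-.017*u);print("tool move",D@tx,D@ty)
E
```

```text
[0.57136017 0.05508795 0.05468564] 0.004557797016816612 [0.60396526 0.00258938 0.05374741] 0.0028826879952046198 0.06180673665457235
[0.56924337 0.05375866 0.058     ] [0.60236869 0.00188957 0.058     ] [0.58580603 0.02782411 0.058     ]
[0.11082502 0.06956359 0.0041007 ] 32.116018645404026
axis 32.56365722989818
tool move 0.0733874137167583 -0.003003494164270013
```

Call:
step_hand(
  steps=[
    [[0.16, -0.016, 0], [0, 0, 0], 0.06],
    [[0.208, -0.016, 0], [0, 0, 0], 0.06],
    [[0.208, -0.016, 0], [0, 0, 0], 0.06],
    [[0.208, 0, 0], [0, 0, 0], 0.06],
    [[0.192, 0, 0], [0, 0, 0], 0.06],
    [[0.128, 0, 0], [0, 0, 0], 0.06],
    [[0.064, 0, 0], [0, 0, 0], 0.06],
    [[0, 0, 0], [0, 0, 0], 0.06],
  ],
)

```text
clock: 5.85
tcp_pos: [0.5363, -0.0012, 0.0538]
tool_rot: [-180.0, 0.0, 30.7]
force: [0.2, -0.3, -1.0]
finger_gap: 0.0599
gripper_force: 8.4
```

```bash
python3 -c "
from h import *
a=r.get_image('side');b=r.get_image('top')
o=np.zeros((600,800,3),np.uint8);o[:,:400]=cv2.resize(b[150:210,250:290],(400,600));o[:500,400:]=cv2.resize(a[170:270,210:290],(400,500))
cv2.imwrite('pics/a2.png',o[:,:,::-1])"
```

```text
(no output)
```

View pics/a2.png

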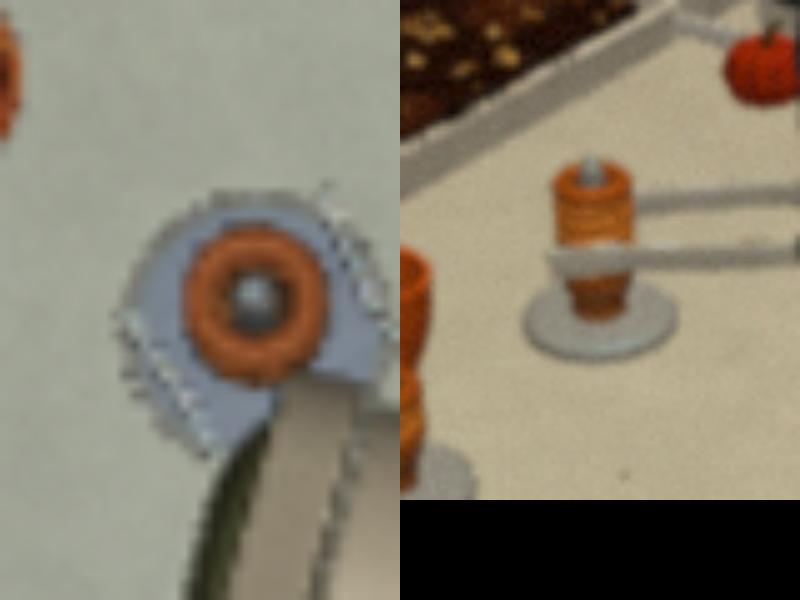

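The cake sits centred between the jaws: tips at zoom (122,312) and (325,190), cake axis at (256,305). Next I squeeze.

Call:
step_hand(
  steps=[
    [[0, 0, 0], [0, 0, 0], 0.056],
    [[0, 0, 0], [0, 0, 0], 0.053],
    [[0, 0, 0], [0, 0, 0], 0.050],
    [[0, 0, 0], [0, 0, 0], 0.045],
    [[0, 0, 0], [0, 0, 0], 0.045],
    [[0, 0, 0], [0, 0, 0], 0.045],
  ],
  grip_force=28,
)

```text
clock: 6.7
tcp_pos: [0.5362, -0.0013, 0.0538]
tool_rot: [-180.0, 0.0, 30.7]
force: [-0.5, -0.2, -1.0]
finger_gap: 0.0524
gripper_force: 31.7
```

Converted, -0.012 m is -0.192, -0.008 m is -0.128.

Call:
step_hand(
  steps=[
    [[0, 0, -0.064], [0, 0, 0], 0.045],
    [[0, 0, -0.128], [0, 0, 0], 0.045],
    [[0, 0, -0.192], [0, 0, 0], 0.045],
    [[0, 0, -0.192], [0, 0, 0], 0.045],
    [[0, 0, -0.192], [0, 0, 0], 0.045],
    [[0, 0, -0.192], [0, 0, 0], 0.045],
  ],
)

```text
clock: 7.45
tcp_pos: [0.5363, -0.0013, 0.1148]
tool_rot: [180.0, -0.0, 30.7]
force: [-1.0, 0.2, -2.2]
finger_gap: 0.0519
gripper_force: 31.7
```

Call:
step_hand(
  steps=[
    [[0, 0, -0.192], [0, 0, 0], 0.045],
    [[0, 0, -0.192], [0, 0, 0], 0.045],
    [[0, 0, -0.192], [0, 0, 0], 0.045],
    [[0, 0, -0.192], [0, 0, 0], 0.045],
    [[0, 0, -0.192], [0, 0, 0], 0.045],
    [[0, 0, -0.096], [0, 0, 0], 0.045],
    [[0, 0, -0.048], [0, 0, 0], 0.045],
    [[0, 0, 0], [0, 0, 0], 0.045],
  ],
)

```text
clock: 8.45
tcp_pos: [0.5362, -0.0013, 0.1827]
tool_rot: [-180.0, 0.0, 30.7]
force: [0.1, 0.1, -2.6]
finger_gap: 0.0522
gripper_force: 31.7
```

Call:
step_hand(
  steps=[
    [[0, 0, 0], [0, 0, 0], 0.045],
    [[0, 0, 0], [0, 0, 0], 0.045],
    [[0, 0, 0], [0, 0, 0], 0.045],
    [[0, 0, 0], [0, 0, 0], 0.045],
  ],
)

```text
clock: 8.95
tcp_pos: [0.5362, -0.0013, 0.1828]
tool_rot: [-180.0, 0.0, 30.7]
force: [-0.4, 0.0, -1.6]
finger_gap: 0.0526
gripper_force: 31.7
```

```bash
python3 -c "
from h import *
a=r.get_image('side');b=r.get_image('top')
o=np.zeros((600,800,3),np.uint8);o[:,:400]=cv2.resize(b[140:230,230:290],(400,600));o[:600,400:]=cv2.resize(a[120:270,190:290],(400,600))
cv2.imwrite('pics/u1.png',o[:,:,::-1])"
```

```text
(no output)
```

View pics/u1.png

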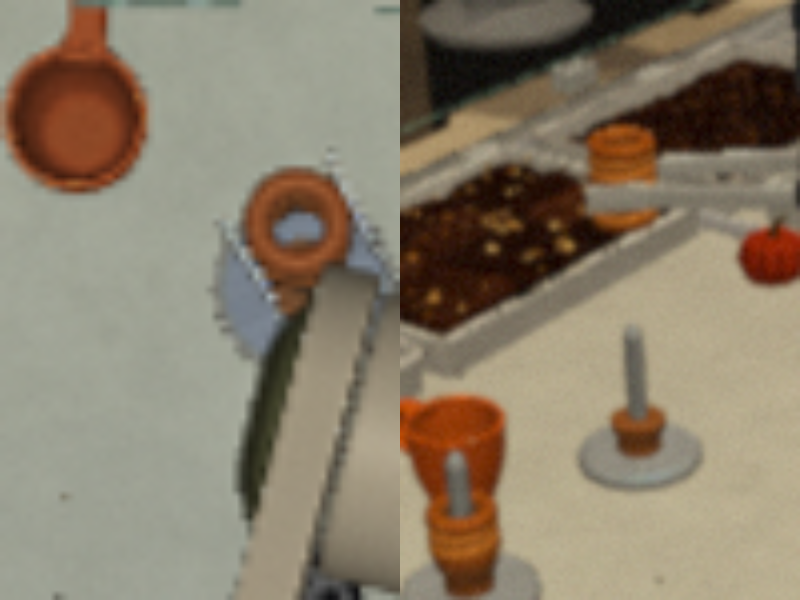

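The cake is held upright in the jaws (side zoom about 622,178), well above the bare post (top at 632,330). The short cake has not moved. By the 129 mm lift its underside is at about 159 mm, so I'm handing in.

```bash
python3 -c "
from workcell import r
print(r.sign_off())"
```

```text
the job is handed in; nothing more can be done
None
```

I handed the job in with the tall cake upright in the tongs, its underside at about 16 cm (about 6.7 cm above the post top) by the measured lift; the short cake is still on its spindle, and no verdict came back.

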